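# Load a balm stick into the gravity feed rail

### The job

Put the loose balm stick, the short black stick with a white cap, into the sloping feed rail, white cap leading downhill like the stick already waiting in it. Lay it in the open trough at the upper end, in line with the rail, and let it slide down into the covered part until it lies behind the waiting stick.

Things in the scene. Friction and masses are not known exactly. Their poses are not given: they have to be found in the camera images.
- balm_mid (a point): Centre of the loose balm stick: 86 mm long, 17 mm wide and high, about 20 g, black body, plain white cap on one end. Lies flat on the table left or right of the rail, centre 8.5 mm up; does not roll. Not wanted: a gloss pen (140 mm, dark and white bands), a clear sample tube (78 mm, white cap), a small amber jar nearby.
- balm_cap_end (a point): Middle of the white-capped end face of the same loose balm stick, 43 mm from its centre along its length.
- rail_trough (a point): Middle of the open trough, on its floor; axes as rail_channel, 95 mm up the slope from that origin. The trough runs 75 mm up and 50 mm down from here: floor 22 mm wide, sides rising outwards at 30 degrees to 11 mm high, 30 mm off the middle line. Slick: a stick let go here less than 10 mm above the floor centres itself and slides home in under 1 s.
- rail_channel: Sloping aluminium channel on a black base. Origin: floor at the upper end of the waiting (fixed) stick, 75 mm above the table. x up the 22 degree slope, away from the robot; y across; z square to the floor. Covered tube for x -87 to 20 mm (24 mm wide and high inside, roof slotted lengthwise), 25 mm high funnel cheeks to x 45 mm. A loaded stick rests with lower end at x = 0, middle at 43 mm.

How it is judged:
By the outcome, as a careful person would: the job done as asked, in the order asked, and still so for the second after the job is handed in, with the robot touching nothing.
It also fails if it takes over 40 s, if anything falls off the work surface, if the arm or the gripper's body presses on something with over 40 N, if the wrist force passes 120 N, or if a joint passes its speed limit or range.

### The arm

A 6-joint arm with a two-finger parallel gripper is mounted at the origin on a cart in front of the work surface, level with it; the furniture and walls round the work are solid. World frame = base frame: x ahead of the robot, y to its left, z up, the work surface at z = 0. Lengths are in m, angles in rad, forces in N, time in s.
With the tool pointing down it reaches from about 0.375 to 0.9 m from the base axis. Payload 3.1 kg.
Tool frame: the origin (TCP) lies where the fingers leave the gripper's body, on its centre line; the fingertips stand 70 mm ahead of it and the grasp point (between the pads) lies 51 mm ahead of it (robot.tip_reach is the distance from the TCP to the fingertips, in m); z points along the fingers, y is the line along which they close (so a half turn about z gives the same grasp; the last joint's range is limited). The gripper opens to 87 mm and grips with 3 to 60 N. Pads are 19 mm wide; open, the fingers measure 117 mm over their backs; the gripper's body (75 mm by 190 mm) begins 51 mm behind the grasp point.
Start: joints at [-1.323, 0.527, 1.433, -0, 1.181, -0.178], TCP at [0.258, -0.569, 0.292] pointing down, gripper open.
Joint ranges: [-3.08, 3.08], [-0.75, 2.2], [0.22, 2.44], [-1.43, 4.57], [0, 2.65], [-2.85, 2.85]. Speed limits (rad/s): [2.79, 2.79, 3.14, 3.14, 3.14, 3.14].

### API

Orientations are given as a unit quaternion [x, y, z, w].
In Python, from rig import robot gives the robot as it stands.
- The arm moves only by the tool carry_out, never from a script. Its argument "rows" is a list that holds one entry, the list of rows, each a list of 6 numbers: the shift along the tool's x, y, z in mm, then the turn, a rotation vector about the tool's x, y, z in units of 8 degrees (1.0 is 8 degrees). A call has 1 to 20 rows; each row is the pose to reach, as a shift and turn from the pose commanded when the call began, along the tool's axes at that moment; what a row does not reach only later rows make up. A row lasts 1/10 s, in which the tool goes at most 50 mm and 8.59 degrees, less where a joint would pass 70% of its speed; a pose out of reach is approached as far as the arm can. A call with a gripper value outside its range is refused whole. "fingers" is the opening, from 0 (shut) to 1 (fully open), set as the call begins (left out, the last holds). The fingers move at their own pace and stop on an object; "grip_force" is the grip in N (left out, the last holds). Time passes only in rows, so rows that repeat a pose let the fingers close. It gives the time, the measured TCP pose, the force and the opening at its end, in the units of the state.
- robot.get_obs(): the state, without advancing time (a new reading comes with each control period).
- robot.camera(name): name is "scene" or "top" or "wrist"; returns a dict with "color" (420x560x3 uint8, red, green, blue), "depth" (420x560 float32, m along the optical axis (not along the pixel's ray), 0 where there is no reading), "K" (3x3 intrinsics, pixels), "D" ([k1, k2, p1, p2, k3] as OpenCV has them; the pictures are not rectified), "camera_from_world" (4x4, takes a point from world to camera coordinates). Camera axes: x right, y down, z forward; pixel columns grow to the right and rows downward; lengths in m; the calibration is good to about 2 mm. A picture is of the moment at which its call begins.
- robot.hand_in(): hands the job in, once; it reports no verdict.
The state is a dict: "time": time; "q": joint angles; "joint_velocities": joint speeds; "joint_torque": joint torques, N m; "position": TCP position; "tool_rot": TCP orientation; "ft_force": force on the tool from outside, world axes, zero at the start; "moment": the same for the moment, N m; "grip_width": finger opening in m.
Only numpy, scipy, OpenCV 4.12 (cv2) and the standard library are available. Lean on these libraries where they do the work, as an engineer would, in place of code of your own. Each camera call takes 0.05 s, during which the arm holds its last target. There are 200 camera calls.

## Working session

There is one attempt and no reset: what is moved stays moved. The work goes in short steps, Python scripts to look and compute and a tool call to move; the robot and the scene stay as the last step left them, time stands still between calls to the robot, and variables do not carry over. Pictures are saved under pics/ and viewed, on a budget of 10 in all, crops included, one or two more only if the job needs it, and the job is handed in when it is done.

Besides the shell and the picture viewer there is one more tool, called after "Emit:" as a command line: name --argument value ..., lists and objects as JSON in quotes. carry_out: Moves the arm, as the interface text tells. Its arguments: {"type":"object","properties":{"rows":{"type":"array"},"fingers":{"type":"number"},"grip_force":{"type":"number"}},"required":["rows"]}

```bash
mkdir -p pics; ls
python3 - <<'E'
from rig import robot
import cv2,pickle
o=robot.get_obs();print({k:o[k] for k in('time','position','tool_rot','grip_width','ft_force')})
for n in('scene','top'):
    c=robot.camera(n);pickle.dump(c,open(f'pics/{n}0.pkl','wb'));cv2.imwrite(f'pics/{n}0.png',c['color'][...,::-1])
    print(n,c['K'],c['D'],c['camera_from_world'])
E
```

```text
pics
{'time': 0.0, 'position': array([ 0.25802045, -0.56861936,  0.29128438]), 'tool_rot': array([ 9.77427052e-01,  2.11270469e-01, -3.53675485e-05, -1.07014266e-03]), 'grip_width': 0.0871769868123126, 'ft_force': array([-0.69400906,  0.40979402, -0.9981092 ])}
scene [[390.63692363   0.         275.64544425]
 [  0.         390.63692363 209.17191371]
 [  0.           0.           1.        ]] [-0.01267108  0.          0.          0.          0.        ] [[-0.62988847 -0.77636562 -0.02229192  0.35352321]
 [-0.4608033   0.39665958 -0.79392789  0.30679228]
 [ 0.62522062 -0.48981384 -0.60760314  0.70565119]
 [ 0.          0.          0.          1.        ]]
top [[517.48543288   0.         280.67282103]
 [  0.         517.48543288 211.89338999]
 [  0.           0.           1.        ]] [-0.20088287  0.          0.          0.          0.        ] [[-0.00244167 -0.99999372  0.00256724  0.00259878]
 [-0.98925116  0.00204008 -0.14621208  0.53070074]
 [ 0.14620593 -0.00289665 -0.98924994  1.09818487]
 [ 0.          0.          0.          1.        ]]
```

View pics/top0.png

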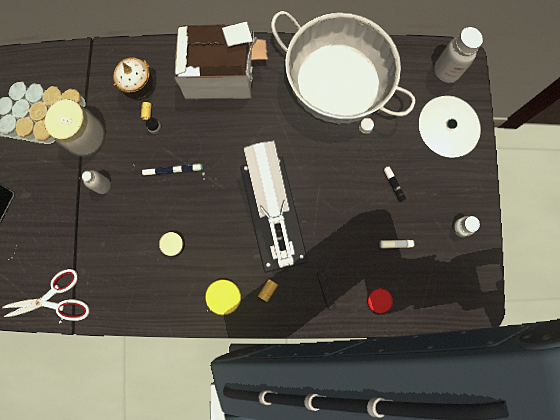

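View pics/scene0.png

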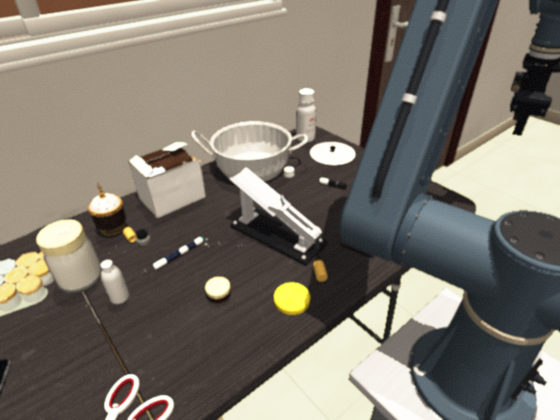

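The top view shows the loose balm stick at about (395,184), with its white cap probably at the upper end. The clear tube is at (397,244), the gloss pen at (172,169), and the rail runs from (260,143) at the high end to (285,265). In the scene view the stick is at (333,183). I'll zoom in and measure.

```bash
cat > h.py <<'E'
import numpy as np,cv2,pickle
from scipy.spatial.transform import Rotation as R
def rays(c,px):
    u=cv2.undistortPoints(np.float64(px).reshape(-1,1,2),c['K'],c['D']).reshape(-1,2)
    d=np.c_[u,np.ones(len(u))];T=c['camera_from_world'];Rm=T[:3,:3]
    return -Rm.T@T[:3,3], d@Rm   # origin, dirs (unit depth)
def onplane(c,px,z):
    o,d=rays(c,px);return o+d*((z-o[2])/d[:,2])[:,None]
def bydepth(c,px):
    o,d=rays(c,px);return o+d*np.array([c['depth'][int(v),int(u)] for u,v in px])[:,None]
E
python3 - <<'E'
from h import *
c=pickle.load(open('pics/top0.pkl','rb'))
a=c['color'][...,::-1]
s=cv2.resize(a[130:275,230:310],None,fx=4,fy=4,interpolation=cv2.INTER_CUBIC)
b=cv2.resize(a[155:215,370:420],None,fx=9,fy=9,interpolation=cv2.INTER_CUBIC)
im=np.zeros((600,780,3),np.uint8);im[:580,:320]=s;im[:540,325:775]=b
cv2.imwrite('pics/crop.png',im)
# depth on rail: all points in region above the table
v,u=np.mgrid[130:275,230:310];P=bydepth(c,np.c_[u.ravel(),v.ravel()]).reshape(145,80,3)
for r in range(5,145,8):
    row=P[r];g=a[130+r,230:310].mean(-1)>110;m=g&(row[:,2]>.03)
    if m.sum()>3: print(130+r,row[m].mean(0).round(4),row[m][:,1].min().round(3),row[m][:,1].max().round(3),'minz',row[m][:,2].min().round(3))
g=a[155:215,370:420].astype(int).mean(-1)
w=g>120;k=g<28
for n,m in(('white',w),('black',k)):
    y,x=np.nonzero(m);print(n,m.sum(),x.min()+370,x.max()+370,y.min()+155,y.max()+155,x.mean()+370,y.mean()+155)
E
```

```text
143 [0.6579 0.0304 0.1418] 0.015 0.046 minz 0.135
151 [0.6425 0.0447 0.1366] 0.013 0.076 minz 0.13
159 [0.6272 0.0408 0.1304] 0.009 0.072 minz 0.123
167 [0.604  0.0357 0.1567] 0.005 0.068 minz 0.114
175 [0.5963 0.0328 0.1175] 0.001 0.064 minz 0.11
183 [0.5806 0.0288 0.1115] -0.003 0.061 minz 0.106
191 [0.5587 0.026  0.1382] -0.005 0.057 minz 0.098
199 [0.5433 0.0212 0.1322] -0.01 0.053 minz 0.091
207 [0.533  0.0181 0.0941] -0.014 0.049 minz 0.085
215 [0.5165 0.0219 0.0909] -0.001 0.047 minz 0.078
223 [0.499  0.0112 0.0956] -0.003 0.024 minz 0.078
231 [0.4823 0.0079 0.0951] -0.007 0.022 minz 0.086
239 [0.4666 0.0038 0.0842] -0.012 0.018 minz 0.076
247 [ 0.45   -0.0011  0.0821] -0.016 0.014 minz 0.079
255 [ 0.4296 -0.0047  0.1388] -0.02 0.009 minz 0.062
263 [ 0.4171 -0.0074  0.0688] -0.022 0.007 minz 0.062
white 82 384 399 166 188 389.2926829268293 173.1951219512195
black 64 383 401 171 213 393.765625 187.3125
```

View pics/crop.png

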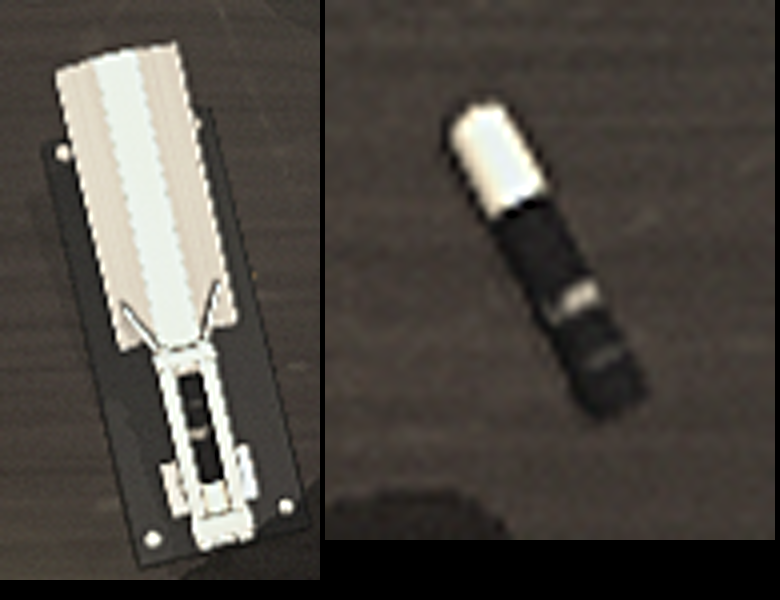

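The crop confirms it: the cap is at the far upper-left end, near (388,167), and the tail is near (402,199). The rail floor strip runs from (259,144) to (275,215), and the waiting stick shows through the roof slot. Next I'll get the coordinates.

Run:
```python
from h import *
c=pickle.load(open('pics/top0.pkl','rb'))
S=onplane(c,[((480-325)/9+370,110/9+155),((614-325)/9+370,402/9+155)],.0085);print(S,np.linalg.norm(S[0]-S[1])); d=S[0]-S[1];print('mid',S.mean(0),'ang',np.degrees(np.arctan2(d[1],d[0])))
a=c['color'].astype(int)
# floor strip centre per row: bright neutral pixels (side walls are pinkish)
L=[];Z=[]
for v in range(150,212,3):
    u=np.arange(238,305);m=(a[v,u,0]-a[v,u,2]<15)&(a[v,u].mean(-1)>190)
    uu=u[m]; 
    if len(uu)<6 or len(uu)>16: continue
    p=bydepth(c,[(uu.mean(),v)])[0];L.append(p)
L=np.array(L);print(L.round(4))
m=L.mean(0);_,_,V=np.linalg.svd(L-m);d=V[0]*np.sign(V[0][0])
print('mid',m,'dir',d,'yaw',np.degrees(np.arctan2(d[1],d[0])),'slope',np.degrees(np.arcsin(d[2])))
t=(0.075+.095*np.sin(np.radians(22))-m[2])/d[2];print('trough pt',m+t*d, 'origin',m+(.075-m[2])/d[2]*d)
# end of trough upper edge
print(bydepth(c,[(259.5,145),(260,143),(259.5,142)]))
```

```text
[[ 0.63908296 -0.24522673  0.0085    ]
 [ 0.56297643 -0.27718145  0.0085    ]] 0.08254276020842698
mid [ 0.6010297  -0.26120409  0.0085    ] ang 22.77598914417058
[[0.6449 0.0448 0.1354]
 [0.6392 0.0418 0.133 ]
 [0.6337 0.0419 0.1295]
 [0.6281 0.0385 0.1268]
 [0.6221 0.0379 0.125 ]
 [0.616  0.0379 0.1241]
 [0.6111 0.0345 0.1176]
 [0.605  0.0339 0.1167]
 [0.5992 0.034  0.114 ]
 [0.5927 0.0329 0.1148]
 [0.5875 0.0299 0.1091]
 [0.5813 0.0299 0.1083]
 [0.5754 0.0253 0.1057]
 [0.5702 0.0269 0.0997]
 [0.5641 0.0259 0.0983]
 [0.5578 0.0238 0.0978]
 [0.5521 0.0228 0.0937]
 [0.5459 0.0195 0.0931]
 [0.5399 0.0155 0.0902]
 [0.5334 0.0205 0.0913]
 [0.5283 0.0179 0.0829]]
mid [0.58704737 0.03029112 0.10986481] dir [0.89965467 0.20790246 0.38392452] yaw 13.01214104494707 slope 22.576989626586965
trough pt [0.58874115 0.03068254 0.11058763] origin [0.50534827 0.01141117 0.075     ]
[[6.54462975e-01 4.47231240e-02 1.39312388e-01]
 [6.59939560e-01 4.38844508e-02 1.35042691e-01]
 [7.00993882e-01 5.01856862e-02 5.29238856e-04]]
```

```bash
cat >> h.py <<'E'
def rel(o,pos,Rt):
    R0=R.from_quat(o['tool_rot']);s=R0.inv().apply(np.array(pos)-o['position'])*1000
    t=np.degrees((R0.inv()*Rt).as_rotvec())/8
    return s.round(1),t.round(2)
def frame(xdir,zdir):
    z=zdir/np.linalg.norm(zdir);x=xdir-z*(xdir@z);x/=np.linalg.norm(x)
    return R.from_matrix(np.c_[x,np.cross(z,x),z])
def yaw(a): a=np.radians(a);return np.array([np.cos(a),np.sin(a),0])
DN=np.array([0,0,-1.])
E
python3 - <<'E'
from h import *
from rig import robot
o=robot.get_obs();print(rel(o,[.601,-.261,.25],frame(yaw(22.8),DN)))
E
```

```text
(array([ 439.4, -138.5,   41.8]), array([-0.01, -0.  ,  0.2 ]))
```

Emit:
carry_out --rows '[[[44,-14,0,0,0,0],[88,-28,0,0,0,0],[132,-42,0,0,0,0],[176,-55,0,0,0,0],[220,-69,0,0,0,0],[264,-83,0,0,0,0],[308,-97,0,0,0,0],[352,-111,0,0,0,0.1],[396,-125,10,0,0,0.2],[430,-136,25,0,0,0.2],[439,-138,42,0,0,0.2],[439,-138,42,0,0,0.2],[439,-138,42,0,0,0.2],[439,-138,42,0,0,0.2]]]' --fingers 1

```text
time: 1.5
position: [0.6002, -0.2638, 0.2508]
tool_rot: [0.98, 0.197, 0.0, 0.0]
ft_force: [-0.8, 0.2, 0.1]
grip_width: 0.0872
```

Run:
```python
from h import *
from rig import robot
c=robot.camera('wrist');pickle.dump(c,open('pics/w1.pkl','wb'));cv2.imwrite('pics/w1.png',c['color'][...,::-1])
o=robot.get_obs();print(o['time'],o['position'],o['q'].round(3));a=c['color'].astype(int)
T=c['camera_from_world'];p=T[:3,:3]@[.601,-.261,.0085]+T[:3,3];q=c['K']@p;print('expected px',q[:2]/q[2],'cam',-T[:3,:3].T@T[:3,3])
```

```text
1.55 [ 0.60031518 -0.2638603   0.25110707] [-0.584  0.613  1.391 -0.     1.136  0.591]
expected px [277.37672747 185.01025355] cam [ 0.6784423  -0.23255312  0.34234723]
```

View pics/w1.png

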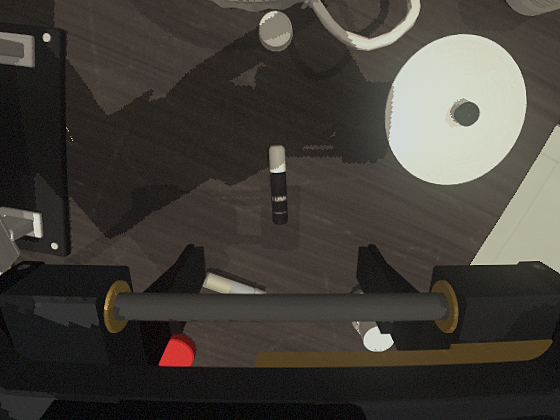

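The wrist view shows the stick with its cap end at (277,146) and its tail at (280,224). Its midpoint is about (278.5,185), which matches the expected (277,185). I'll refine the grasp from these points.

Run:
```python
from h import *
from rig import robot
c=pickle.load(open('pics/w1.pkl','rb'))
S=onplane(c,[(277.2,145.5),(280.2,224.5)],.0085);d=S[0]-S[1];an=np.degrees(np.arctan2(d[1],d[0]))
m=S.mean(0);print(S,np.linalg.norm(d),m,an)
o=robot.get_obs();print(rel(o,[m[0],m[1],.076],frame(yaw(an),DN)))
```

```text
[[ 0.63999476 -0.24460919  0.0085    ]
 [ 0.56014568 -0.28138593  0.0085    ]] 0.08791133969474074 [ 0.60007022 -0.26299756  0.0085    ] 24.72976508429728
(array([  0. ,  -1.1, 175.1]), array([ 0.01, -0.  , -0.26]))
```

Emit:
carry_out --rows '[[[0,-1,40,0,0,-0.2],[0,-1,80,0,0,-0.26],[0,-1,120,0,0,-0.26],[0,-1,150,0,0,-0.26],[0,-1,168,0,0,-0.26],[0,-1,175,0,0,-0.26],[0,-1,175,0,0,-0.26],[0,-1,175,0,0,-0.26]]]'

```text
time: 2.35
position: [0.6012, -0.2623, 0.0767]
tool_rot: [0.977, 0.215, 0.001, 0.001]
ft_force: [0.5, 0.7, 0.2]
grip_width: 0.0868
```

Emit:
carry_out --rows '[[[0,0,0,0,0,0],[0,0,0,0,0,0],[0,0,0,0,0,0],[0,0,0,0,0,0],[0,0,0,0,0,0],[0,0,0,0,0,0],[0,0,0,0,0,0],[0,0,0,0,0,0],[0,0,0,0,0,0],[0,0,0,0,0,0]]]' --fingers 0 --grip_force 12

```text
time: 3.35
position: [0.6006, -0.2612, 0.0752]
tool_rot: [0.977, 0.215, -0.0, -0.0]
ft_force: [-0.4, 0.6, -0.3]
grip_width: 0.017
```

Gripped, with the opening at 17 mm. Now I'll work out the lift, the half turn, the tilt and the placing poses.

```bash
cat >> h.py <<'E'
RY,SL=13.0,np.radians(22)
up=np.cos(SL)*yaw(RY)+np.array([0,0,np.sin(SL)]);nrm=-np.sin(SL)*yaw(RY)+np.array([0,0,np.cos(SL)])
TR=np.array([.5887,.0307,.1106]);PL=TR+nrm*.0815;RP=frame(-up,-nrm)
E
python3 - <<'E'
from h import *
from rig import robot
o=robot.get_obs();print(PL,PL+nrm*.1)
H=PL+nrm*.1
RH=frame(yaw(RY+180),DN)
s,t=rel(o,H,RH);print(s,t)
print((RH.inv()*RP).as_rotvec(degrees=True)/8)
E
```

```text
[0.55895206 0.02383215 0.18616548] [0.52245151 0.01540533 0.27888387]
[  45.5 -283.8 -203.6] [ -0.    -0.   -21.02]
[-5.00027742e-17 -2.75000000e+00 -2.00011097e-16]
```

Emit:
carry_out --rows '[[[0,0,-20,0,0,0],[0,0,-60,0,0,0],[0,0,-105,0,0,-1],[0,0,-150,0,0,-2],[0,0,-185,0,0,-3],[2,-10,-204,0,0,-4],[5,-30,-204,0,0,-5],[8,-50,-204,0,0,-6],[12,-75,-204,0,0,-7],[16,-100,-204,0,0,-8],[20,-125,-204,0,0,-9],[24,-150,-204,0,0,-10],[28,-175,-204,0,0,-11],[32,-200,-204,0,0,-12],[36,-225,-204,0,0,-13],[40,-245,-204,0,0,-14],[43,-265,-204,0,0,-15],[45,-278,-204,0,0,-16],[45,-284,-204,0,0,-17],[45,-284,-204,0,0,-18]]]'

```text
time: 5.35
position: [0.5211, 0.0165, 0.2792]
tool_rot: [0.093, 0.996, 0.0, -0.0]
ft_force: [-0.2, 0.5, -0.8]
grip_width: 0.0166
```

Emit:
carry_out --rows '[[[0,0,0,0,0,-1],[0,0,0,0,0,-2],[0,0,0,0,0,-3.02],[0,0,0,0,0,-3.02],[0,0,0,0,0,-3.02],[0,0,0,0,0,-3.02]]]'

```text
time: 5.95
position: [0.5219, 0.0154, 0.2792]
tool_rot: [-0.112, 0.994, 0.0, -0.0]
ft_force: [1.2, 0.5, -0.6]
grip_width: 0.0169
```

Emit:
carry_out --rows '[[[0,0,0,0,-0.9,0],[0,0,0,0,-1.8,0],[0,0,0,0,-2.75,0],[0,0,0,0,-2.75,0],[0,0,0,0,-2.75,0],[0,0,0,0,-2.75,0]]]'

```text
time: 6.55
position: [0.5233, 0.0151, 0.2798]
tool_rot: [-0.111, 0.975, 0.021, 0.19]
ft_force: [0.4, -0.9, -0.1]
grip_width: 0.0173
```

Run:
```python
from h import *
from rig import robot
o=robot.get_obs();print(o['time'],o['position'],o['q'].round(2),o['grip_width'],rel(o,PL,RP),rel(o,PL+nrm*.1,RP))
c=robot.camera('wrist');pickle.dump(c,open('pics/w2.pkl','wb'));cv2.imwrite('pics/w2.png',c['color'][...,::-1])
```

```text
6.55 [0.52329527 0.01508556 0.27982289] [-0.27  0.32  1.92  0.33  0.58 -2.31] 0.01732685171878152 (array([  1.1,   0.5, 100.6]), array([-0.  ,  0.  ,  0.01])) (array([1. , 0.5, 0.6]), array([-0.  ,  0.  ,  0.01]))
```

View pics/w2.png

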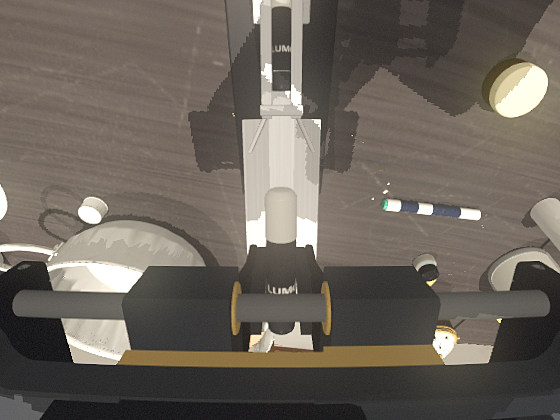

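The wrist view shows the stick in the fingers, cap at (281,200) pointing downhill. It is in line with the rail: the trough centre and the channel are both at u≈281. Descending along the normal.

Emit:
carry_out --rows '[[[0,0,30,0,0,0],[0,0,60,0,0,0],[0,0,80,0,0,0],[0,0,90,0,0,0],[0,0,96,0,0,0],[0,0,100,0,0,0],[0,0,100,0,0,0],[0,0,100,0,0,0],[0,0,100,0,0,0]]]'

```text
time: 7.5
position: [0.5586, 0.0237, 0.1873]
tool_rot: [-0.111, 0.975, 0.021, 0.19]
ft_force: [0.2, 0.5, 0.4]
grip_width: 0.0173
```

Run:
```python
from h import *
from rig import robot
o=robot.get_obs();print(o['time'],o['position'],o['ft_force'],o['grip_width'],rel(o,PL,RP))
c=robot.camera('scene');a=c['color'][...,::-1];cv2.imwrite('pics/s2.png',cv2.resize(a[130:290,190:390],None,fx=4,fy=3.75,interpolation=cv2.INTER_CUBIC))
```

```text
7.5 [0.55855837 0.02370903 0.1873232 ] [0.19755801 0.49897113 0.42476766] 0.017337810549527165 (array([0.1, 0. , 1.2]), array([-0.  ,  0.01,  0.  ]))
```

View pics/s2.png

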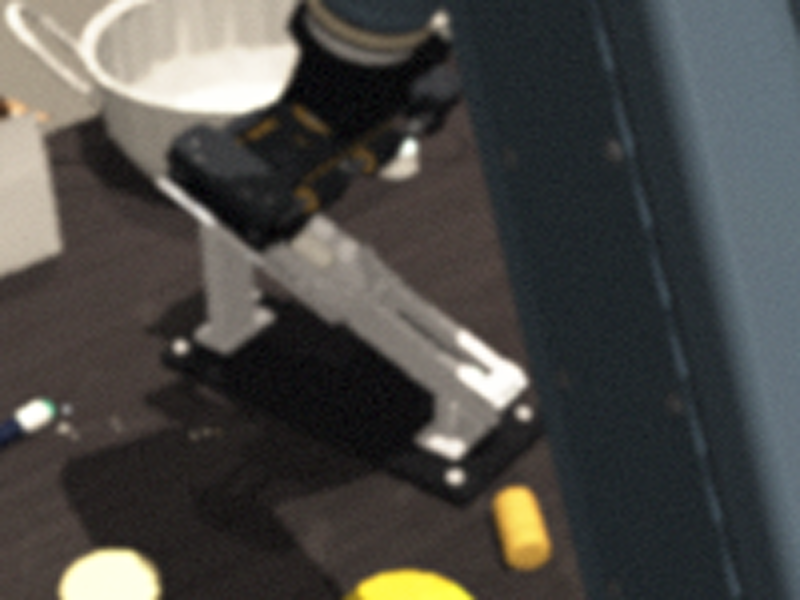

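The scene view shows the gripper over the trough and the light cap between the fingers just above the funnel. The force reading shows no contact. I'll lower 1 mm and release.

Emit:
carry_out --rows '[[[0,0,1,0,0,0],[0,0,1,0,0,0]]]'

```text
time: 7.75
position: [0.5588, 0.0238, 0.1858]
tool_rot: [-0.111, 0.975, 0.022, 0.19]
ft_force: [0.0, 0.3, -0.2]
grip_width: 0.0169
```

Emit:
carry_out --rows '[[[0,0,1,0,0,0],[0,0,1,0,0,0],[0,0,1,0,0,0],[0,0,1,0,0,0],[0,0,1,0,0,0],[0,0,1,0,0,0],[0,0,1,0,0,0],[0,0,1,0,0,0],[0,0,1,0,0,0],[0,0,1,0,0,0],[0,0,1,0,0,0],[0,0,1,0,0,0]]]' --fingers 0.45

```text
time: 8.95
position: [0.5592, 0.024, 0.1847]
tool_rot: [-0.111, 0.975, 0.022, 0.19]
ft_force: [0.2, 0.2, -0.4]
grip_width: 0.039
```

Emit:
carry_out --rows '[[[0,0,-20,0,0,0],[0,0,-60,0,0,0],[0,0,-100,0,0,0],[0,0,-120,0,0,0],[0,0,-120,0,0,0],[0,0,-120,0,0,0]]]'

```text
time: 9.55
position: [0.5153, 0.0138, 0.2961]
tool_rot: [-0.111, 0.975, 0.021, 0.19]
ft_force: [-0.4, -0.1, 0.1]
grip_width: 0.0394
```

Run:
```python
from h import *
from rig import robot
o=robot.get_obs();print(o['time'],o['position'],o['ft_force'],o['grip_width'])
c=robot.camera('wrist');cv2.imwrite('pics/w3.png',c['color'][...,::-1])
T=c['camera_from_world']
O=TR-.095*up
for x in (0,43,86):
    print(x,cv2.projectPoints((O+up*x/1000+nrm*.0085).reshape(1,3),cv2.Rodrigues(T[:3,:3])[0],T[:3,3],c['K'],np.array(c['D']))[0].ravel())
```

```text
9.55 [0.51530462 0.01381575 0.2961321 ] [-0.35153069 -0.12373137  0.14409784] 0.03935161634065304
0 [282.13826516  94.06413186]
43 [282.04194017 145.10333823]
86 [281.94957112 192.10073999]
```

View pics/w3.png

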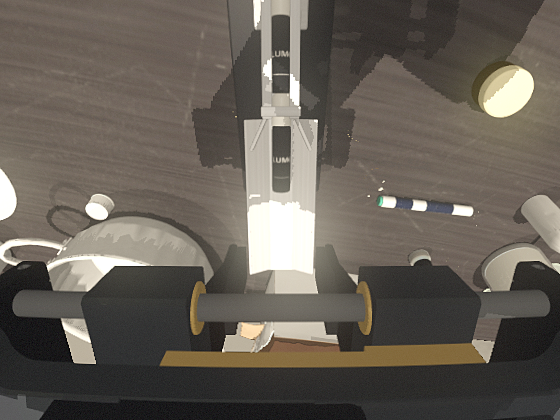

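The stick is home. Its black tail end is at (282,192), against an expected (282,192.1) for a fully loaded stick, and its cap end is under the roof behind the waiting stick. The gripper is clear, so I'm handing in.

```bash
python3 -c "
from rig import robot
print(robot.hand_in())"
```

```text
the job is handed in; nothing more can be done
None
```

The balm stick is in the feed rail, white cap leading downhill, lying behind the waiting stick. I handed the job in at about 9.6 s on the robot's clock.

I gripped the stick at its middle, turned it half round, tilted it to the 22° slope and lowered it over the open trough. I released it an estimated 5 mm above the floor and it slid home.

- **Position:** the last wrist image puts its tail end at pixel (282,192). A fully loaded stick should show there at (282,192.1).
- **Forces:** the wrist force stayed near 1 N at every reading I took.
- **Clearance:** the fingers were about 12 cm clear of the rail at hand-in.
- **Disagreements:** the stick measured 82.5 mm from the top camera and 88 mm from the wrist camera, against 86 mm given. The rail slope measured 22.6° against 22°. No check failed.

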